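# Unstack a bench tray and sort handed brackets

## Robot

A 7-joint arm with a two-finger parallel gripper is mounted at the origin on the work surface. World frame = base frame: x ahead of the robot, y to its left, z up, the work surface at z = 0. Lengths are in m, angles in degrees, forces in N, time in s.
With the tool pointing down it reaches from about 0.425 to 0.875 m from the base axis. Payload 4.7 kg.
Tool frame: the origin (TCP) lies midway between the tips of the shut fingers; the grasp point (between the pads) lies 19 mm behind it; z points along the fingers, y is the direction in which the jaws open and shut (so a half turn about z gives the same grasp; the last joint's range is limited). The gripper opens to 87 mm and grips with 3 to 60 N. Pads are 19 mm wide; open, the fingers measure 117 mm over their backs; the gripper's body (75 mm by 190 mm) begins 51 mm behind the grasp point.
Start: joints at [67.959, 18.392, -4.016, 83.108, 1.295, 78.541, -3.26], TCP at [0.252, -0.599, 0.223] pointing down, gripper open.
Joint ranges: [-163.93, 163.93], [-17.29, 119.83], [-79.2, 71.16], [3.27, 140.29], [-89.18, 269.18], [5.43, 117.66], [-154.24, 154.24]. Speed limits (degrees/s): [147.25, 147.25, 180, 180, 180, 180, 180].

## Interface

Orientations are given as [roll, pitch, yaw] about the fixed x, y, z axes, in that order (R = Rz(yaw) Ry(pitch) Rx(roll)).
In Python, from cell import env gives the robot as it stands.
- The arm moves only by the tool apply_moves, never from a script. Its argument "targets" is a list of rows, each a list of 2 entries, a list of its own where there are three numbers: the shift along the world's x, y, z in mm, then the turn, a rotation vector about the world's x, y, z in rad. A call has 1 to 8 rows; each row is the pose to reach, as a shift and turn from the pose commanded when the call began; what a row does not reach only later rows make up. A row lasts 1/10 s, in which the tool goes at most 50 mm and 8.59 degrees, less where a joint would pass 70% of its speed; a pose out of reach is approached as far as the arm can. A call with a gripper value outside its range is refused whole. "hand" is the finger opening in mm, from 0 to 87, set as the call begins (left out, the last holds). The fingers move at their own pace and stop on an object; "squeeze" is the grip in N (left out, the last holds). Time passes only in rows, so rows that repeat a pose let the fingers close. It gives the time, the measured TCP pose, the force and the opening at its end, in the units of the state.
- env.get_obs(): the state, without advancing time (a new reading comes with each control period).
- env.read_camera(name): name is "side" or "top" or "wrist"; returns a dict with "image" (384x512x3 uint8, red, green, blue), "camera_matrix" (3x3 intrinsics, pixels), "camera_from_world" (4x4, takes a point from world to camera coordinates); the wrist camera has in their place "mount" (4x4, takes a point from camera to tool coordinates, whose origin is the TCP and whose axes are the flange's). Camera axes: x right, y down, z forward; pixel columns grow to the right and rows downward; lengths in m; the calibration is good to about 2 mm. A picture is of the moment at which its call begins: read the wrist's pose just before it. There is no depth.
- env.sign_off(): hands the job in, once; it reports no verdict.
Trained networks look in a picture, given as the dict that the camera call returned (one of the last four; its "shot" number tells which), for a name from the list of things; names that differ only in an ending like _2 or _b are one class to them, and where a whole thing is asked for, a point or a joint stands for the part that bears it (a point fixed in the world has none). Each returns a list of dicts, best first, with "conf" (0 to 1); they miss things now and then, are a little off and sometimes report something else, mostly with a low value. They report only what shows in the picture. A call takes as long as a camera call. They do not tell look-alikes from the thing itself.
- env.regions_of(picture, target): "region" (384x512 bool, what is visible of it) and "rect" ([left, top, right, bottom] in pixels, round what is visible of it).
The state is a dict: "time_s": time; "qpos": joint angles; "joint_velocities": joint speeds; "effort": joint torques, N m; "tool_pos": TCP position; "tool_rot": TCP orientation; "force": force on the tool from outside, world axes, zero at the start; "wrist_torque": the same for the moment, N m; "grip_width": finger opening in m.
Only numpy, scipy, OpenCV 4.12 (cv2) and the standard library are available. Lean on these libraries where they do the work, as an engineer would, in place of code of your own. Each camera call takes 0.05 s, during which the arm holds its last target. There are 200 camera calls.

## Task

Lift only the top tray off the nested pile and set it down gently, level and centred, on the platform of the carving stand, feeling for the platform because its height is not known. Then sort the two shelf brackets, each standing on its foot on a tray's floor: the left-hand one into the tray on the stand, the right-hand one into the tray now on top of the pile. Leave the rest of the pile and the jar and the mallet where they are.

Things in the scene. Friction and masses are not known exactly. Their poses are not given: they have to be found in the camera images.
- top_tray_mid (a point): Top of a pile of three equal wooden trays. The two long sides lean outwards 30 deg from upright, flat boards 7 mm thick; at the rim 177 mm across them (own x), 170 mm long (own y), rim 62 mm above the underside; floor 110 x 170, 6 mm thick, inside 99 x 148. Point at the centre, 30 mm above the underside; z up. In the x-z plane each leaning side's mid-line starts 52 mm off centre, 3 mm up, and rises 66 mm along its slope.
- next_tray_mid (a point): Middle tray of the pile, the same shape as the top tray; same point and axes.
- bottom_tray_mid (a point): Bottom tray of the pile, standing on the bench, the same shape; same point and axes.
- top_tray: The top tray again, origin at the centre of its underside. Its upright end boards (own y = +/-78 mm, 8 mm thick) are 45 mm high over the underside; each tray rests on the ends of the one below, 45 mm higher, so the top 45 mm of its leaning sides stand free of the tray below, with some sideways play. 0.2 to 0.33 kg.
- stand: Carving stand: grey base 150 x 190 x 12 mm, above it a level platform 140 mm (own x) x 190 mm (own y) with a sprung black rubber top. Origin at the centre of the base, on the bench. The platform is screwed to an unknown height: its top is anywhere from 46 to 96 mm above the bench when empty, not reported. The screw holds; the top gives 3 mm per 10 N, at most 8.
- left_bracket_mid (a point): Left-hand dark wooden bracket. Stands on its foot: web 80 mm long (own x), 12 thick (own y), 44 high; heel at the +x end (x 22 to 40) rises to 64; flat foot 8 mm thick sticks out 34 mm from one face of the web, on the left when the heel points away from you (own +y). Point at the web's middle, 22 mm above the underside; z up. 0.06 to 0.13 kg.
- right_bracket_mid (a point): Right-hand dark wooden bracket, its mirror image. Stands on its foot: web 80 mm long (own x), 12 thick (own y), 44 high; heel at the +x end (x 22 to 40) rises to 64; flat foot 8 mm thick sticks out 34 mm from one face of the web, on the right when the heel points away from you (own -y). Point at the web's middle, 22 mm above the underside; z up. 0.06 to 0.13 kg.
- jar: Amber glass jar, 60 mm in diameter, 85 mm high, standing between the brackets; origin at the centre of its underside. To be left alone.
- mallet: Wooden hammer lying on the far part of the bench; origin under its middle. To be left alone.
Things that resemble listed ones, but are neither listed nor needed, are in the scene too. Leave any blue or purple look-alike of the top_tray alone.

How it is judged (in metres and radians):
On the way, in this order (a step that is already met when the one before it is completed fails the run):
1. the top tray has been lifted clear of the pile (over 60 mm) (distance between top_tray_mid and next_tray_mid above 0.105 m and distance of next_tray_mid from where it was at the start of the episode below 0.03 m), for 0.1 s.
2. the top tray stands level on the stand, within 35 mm of its centre, and has been let go, before either bracket is carried off (moved over 100 mm) (horizontal distance between top_tray_mid and stand below 0.035 m and angle between top_tray_mid's own z axis and vertical below 0.08 rad and contact force between top_tray and stand above 0.5 N and contact force between the fingers and top_tray below 0.1 N and distance of each of left_bracket_mid, right_bracket_mid from where it was at the start of the episode below 0.1 m), for 0.2 s.
At the end, for the whole second after the job is handed in: Top tray level (0.08 rad) on the platform within 35 mm of its centre, left bracket upright (0.15 rad) on its floor, right bracket likewise in the middle tray; pile trays moved under 30 mm; jar, mallet under 40 mm; all let go and at rest (horizontal distance between top_tray_mid and stand below 0.035 m and angle between top_tray_mid's own z axis and vertical below 0.08 rad and contact force between top_tray and stand above 0.5 N and contact force between the fingers and top_tray below 0.1 N and x of left_bracket_mid in the frame of top_tray_mid between -0.05 and 0.05 m and y of left_bracket_mid in the frame of top_tray_mid between -0.075 and 0.075 m and z of left_bracket_mid in the frame of top_tray_mid between -0.015 and 0.008 m and angle between each of left_bracket_mid, right_bracket_mid's own z axis and vertical below 0.15 rad and x of right_bracket_mid in the frame of next_tray_mid between -0.05 and 0.05 m and y of right_bracket_mid in the frame of next_tray_mid between -0.075 and 0.075 m and z of right_bracket_mid in the frame of next_tray_mid between -0.015 and 0.008 m and contact force between next_tray and bottom_tray above 0.5 N and distance of each of next_tray_mid, bottom_tray_mid from where it was at the start of the episode below 0.03 m and linear speed of top_tray below 0.02 m/s and distance of each of jar, mallet from where it was at the start of the episode below 0.04 m); the robot touches nothing.
It fails at once if the tray is pressed hard or slammed onto the stand (over 40 N) (contact force between top_tray and stand above 40 N).
It fails at once if the top tray is dropped (let go and moving faster than 0.45 m/s) (contact force between the fingers and top_tray below 0.1 N and linear speed of top_tray above 0.45 m/s).
It fails at once if the trays left in the pile are dragged or lifted more than 30 mm (distance of any of next_tray_mid, bottom_tray_mid from where it was at the start of the episode above 0.03 m).
It fails at once if the jar or mallet is moved more than 40 mm (distance of any of jar, mallet from where it was at the start of the episode above 0.04 m).
It also fails if it takes over 72 s, if anything falls off the work surface, if the arm or the gripper's body presses on something with over 40 N, if the wrist force passes 120 N, or if a joint passes its speed limit or range.

## Working session

There is one attempt and no reset: what is moved stays moved. The work goes in short steps, Python scripts to look and compute and a tool call to move; the robot and the scene stay as the last step left them, time stands still between calls to the robot, and variables do not carry over. Pictures are saved under pics/ and viewed, about 8 in all and at most 12, crops included, and the job is handed in when it is done.

Besides the shell and the picture viewer there is one more tool, called after "Request:" as name(argument=value, ...), one argument or row to a line, values as JSON. apply_moves: Moves the arm, as the interface text tells. Its arguments: {"type":"object","properties":{"targets":{"type":"array","items":{"type":"array"}},"hand":{"type":"number"},"squeeze":{"type":"number"}},"required":["targets"]}

```bash
ls; mkdir -p pics; python3 - <<'E'
from cell import env
import cv2,numpy as np
print(env.get_obs())
ims=[]
for n in("side","top"):
    p=env.read_camera(n); 
    print(n,p["camera_matrix"].tolist(),np.round(p["camera_from_world"],4).tolist())
    im=p["image"][:,:,::-1].copy(); cv2.imwrite(f"pics/{n}_raw.png",im)
    for t in("top_tray","stand","left_bracket_mid","right_bracket_mid","jar","mallet"):
        for r in env.regions_of(p,t):
            m=r["region"];ys,xs=np.nonzero(m)
            print(n,t,round(r["conf"],2),r["rect"],m.sum(), xs.mean().round(), ys.mean().round())
    cv2.imwrite(f"pics/{n}0.png",cv2.resize(im,(800,600)))
E
```

```text
pics
{'time_s': 0.0, 'qpos': array([67.95755407, 18.43929893, -4.01590184, 83.17485056,  1.2955473 ,
       78.54021385, -3.2589907 ]), 'joint_velocities': array([-0.01439966, -0.03638207,  0.03923644, -0.07846066,  0.04377536,
        0.07870823, -0.0102486 ]), 'effort': array([-1.03101549e-04, -4.91281343e+01, -4.04138966e-01, -3.12526488e+01,
       -6.38929149e-02,  4.35393071e-02,  1.61611210e-04]), 'tool_pos': array([ 0.25215109, -0.59850186,  0.2214593 ]), 'tool_rot': array([-1.79890911e+02,  6.14087862e-03,  2.28536703e+01]), 'force': array([-0.48405867,  0.70800288,  0.39855119]), 'wrist_torque': array([-0.02645687,  0.02581443,  0.00279631]), 'grip_width': 0.08701579303753132}
side [[385.18365267168565, 0.0, 242.670239491537], [0.0, 385.18365267168565, 189.24723934666073], [0.0, 0.0, 1.0]] [[-0.8216, -0.5701, 0.0033, 0.3212], [-0.3226, 0.4602, -0.8271, 0.2781], [0.47, -0.6806, -0.562, 0.9407], [0.0, 0.0, 0.0, 1.0]]
side top_tray 0.94 [328.7, 186.3, 385.0, 233.6] 1412 350.0 208.0
side top_tray 0.73 [230.2, 130.7, 297.8, 174.2] 1754 259.0 152.0
side top_tray 0.68 [170.8, 187.
[... 670 characters left out ...]
, [0.1196, -0.0164, -0.9927, 1.2742], [0.0, 0.0, 0.0, 1.0]]
top top_tray 0.96 [285.8, 142.8, 353.2, 212.1] 3636 318.0 176.0
top top_tray 0.77 [279.3, 261.0, 357.4, 343.8] 3447 317.0 302.0
top top_tray 0.72 [353.0, 191.9, 433.8, 271.1] 3388 391.0 234.0
top stand 0.64 [74.6, 145.7, 151.7, 203.7] 3278 116.0 173.0
top left_bracket_mid 0.54 [222.5, 122.4, 244.7, 150.8] 388 233.0 136.0
top right_bracket_mid 0.82 [210.9, 191.5, 228.6, 219.7] 376 218.0 205.0
top right_bracket_mid 0.37 [223.9, 121.1, 244.7, 149.2] 396 233.0 137.0
top jar 0.89 [215.8, 159.9, 234.7, 178.7] 276 224.0 169.0
top jar 0.7 [279.2, 145.2, 296.1, 201.0] 51 287.0 167.0
top mallet 0.86 [141.3, 83.2, 221.4, 113.7] 833 170.0 100.0
```

View pics/top0.png

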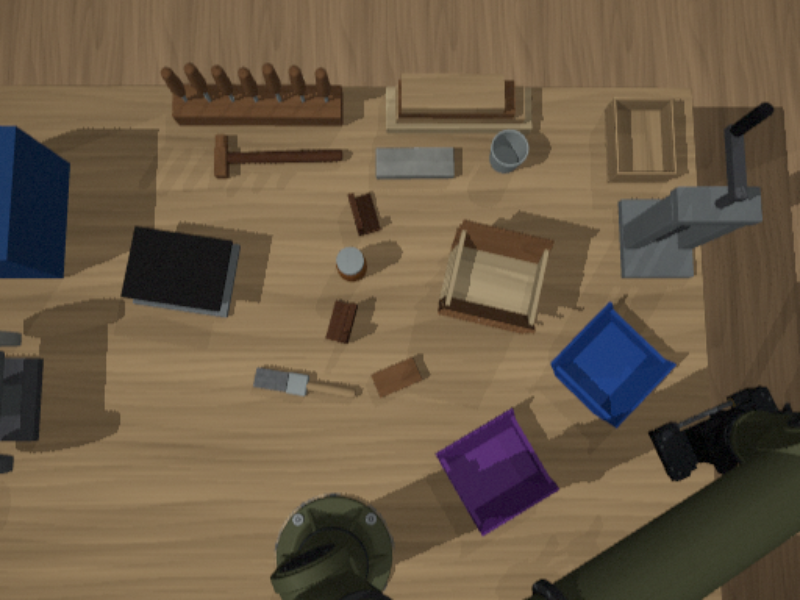

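View pics/side0.png

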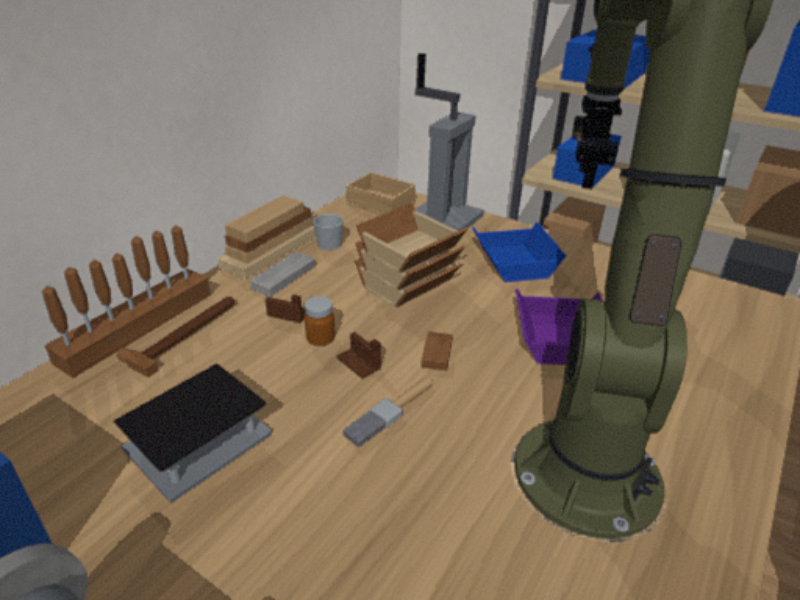

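```bash
python3 - <<'E'
import cv2,numpy as np
t=cv2.imread("pics/top_raw.png");s=cv2.imread("pics/side_raw.png")
c=np.zeros((600,800,3),np.uint8)
def put(im,x0,y0,x1,y1,k,X,Y):
    r=cv2.resize(im[y0:y1,x0:x1],None,fx=k,fy=k,interpolation=cv2.INTER_CUBIC); r=cv2.convertScaleAbs(r,alpha=1.4); c[Y:Y+r.shape[0],X:X+r.shape[1]]=r
put(t,275,135,365,220,4,0,0); put(t,70,140,160,210,4,365,0)
put(s,165,180,250,245,4,0,340)
put(t,215,115,255,155,5,365,290);put(t,200,185,240,225,5,570,290)
cv2.imwrite("pics/crop1.png",c)
E
```

```text
(no output)
```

View pics/crop1.png

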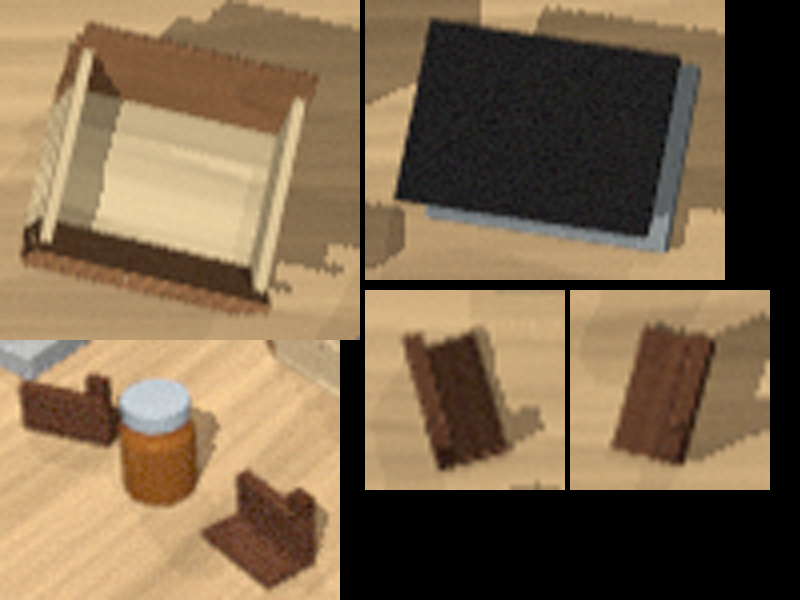

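```bash
cat > h.py <<'E'
import numpy as np,cv2
from scipy.optimize import least_squares
from scipy.spatial.transform import Rotation as R
K=np.array([[422.6073,0,254.498],[0,422.6073,193.8735],[0,0,1]])
T=np.array([[-0.0032,-0.9999,0.0161,-0.1229],[-0.9928,0.0012,-0.1197,0.4849],[0.1196,-0.0164,-0.9927,1.2742],[0,0,0,1]])
def proj(P,K=K,T=T):
    P=np.atleast_2d(P); c=P@T[:3,:3].T+T[:3,3]; u=c@K.T; return u[:,:2]/u[:,2:]
def ray(uv,z,K=K,T=T):
    d=T[:3,:3].T@np.linalg.solve(K,[uv[0],uv[1],1]); o=-T[:3,:3].T@T[:3,3]; return o+d*(z-o[2])/d[2]
def place(m,x,y,yaw): 
    c,s=np.cos(yaw),np.sin(yaw); m=np.array(m,float); return np.c_[x+c*m[:,0]-s*m[:,1],y+s*m[:,0]+c*m[:,1],m[:,2]]
def tip(p): # wrist cam: T world->cam from state and mount
    pass
def wristT(o,p):
    W=np.eye(4);W[:3,:3]=R.from_euler('xyz',o['tool_rot'],degrees=True).as_matrix();W[:3,3]=o['tool_pos']
    return np.linalg.inv(W@p['mount'])
E
python3 - <<'E'
from h import *
f=lambda L,X,Y,x0,y0,k:np.array([[x0+(a-X)/k,y0+(b-Y)/k] for a,b in L])
# tray
m=[[.074,.078,.135],[-.074,.078,.135],[.074,-.078,.135],[-.074,-.078,.135],[.0885,.085,.152],[.0885,-.085,.152],[-.0885,.085,.152],[-.0885,-.085,.152]]
uv=f([(85,50),(47,240),(298,100),(262,290),(85,24),(316,75),(22,262),(268,312)],0,0,275,135,4)
g=lambda q:(proj(place(m,*q))-uv).ravel()
r=least_squares(g,[.5,-.2,0.1]);print("tray",r.x[:2],np.degrees(r.x[2]),r.fun.round(1))
uvp=f([(430,20),(682,60),(648,236),(397,200)],365,0,70,140,4)
b=f([(700,68),(667,250),(427,215)],365,0,70,140,4)
def g2(q):
    pl=[[.07,.095,q[3]],[.07,-.095,q[3]],[-.07,-.095,q[3]],[-.07,.095,q[3]]]
    ba=[[.075,-.095,.012],[-.075,-.095,.012],[-.075,.095,.012]]
    return np.r_[(proj(place(pl,*q[:3]))-uvp).ravel(),(proj(place(ba,*q[:3]))-b).ravel()]
r=least_squares(g2,[.5,.2,0.1,.07]);print("stand",r.x[:2],np.degrees(r.x[2]),r.x[3],r.fun.round(1))
# brackets at z=22ish
for n,L,X in(("A far",[(412,335),(447,467),(485,335),(508,445)],365),("B",[(645,325),(615,450),(712,340),(685,465)],570)):
    u=f(L,X,290,215 if n!="B" else 200,115 if n!="B" else 185,5)
    for a,z in zip(u,(.044,.044,.008,.008) if n!="B" else (.008,.008,.054,.054)): print(n,ray(a,z).round(3))
E
```

```text
tray [ 0.51883921 -0.30309048] -13.040201541531488 [ 0.3 -0.8 -1.2  1.5 -0.  -1.2 -1.2  1.3 -0.3 -1.   0.3 -0.5  2.1 -0.2
  0.   0.9]
stand [0.54636709 0.29779156] -8.611163483938316 0.0702733618173844 [ 0.7 -0.3  0.  -1.1  0.2  0.6 -0.2  0.2  0.1 -0.7 -0.1  0.7 -0.6  0.4]
A far [ 0.702 -0.031  0.044]
A far [ 0.618 -0.053  0.044]
A far [ 0.713 -0.075  0.008]
A far [ 0.641 -0.09   0.008]
B [ 0.493 -0.     0.008]
B [0.415 0.018 0.008]
B [ 0.478 -0.045  0.054]
B [ 0.403 -0.029  0.054]
```

Request:
apply_moves(
  targets=[
    [[100,130,60],[0,0,-0.2]],
    [[284,372,60],[0,0,-0.626]],
    [[284,372,60],[0,0,-0.626]],
    [[284,372,60],[0,0,-0.626]],
    [[284,372,60],[0,0,-0.626]],
    [[284,372,60],[0,0,-0.626]],
    [[284,372,60],[0,0,-0.626]],
    [[284,372,60],[0,0,-0.626]],
  ],
  hand=60,
)

```text
time_s: 1.5
tool_pos: [0.4895, -0.2881, 0.2752]
tool_rot: [180.0, -0.0, -13.0]
force: [-0.3, -0.0, 0.2]
grip_width: 0.0599
```

Request:
apply_moves(
  targets=[
    [[0,0,0],[0,0,0]],
    [[0,0,0],[0,0,0]],
  ],
)

```text
time_s: 1.7
tool_pos: [0.4895, -0.2884, 0.2749]
tool_rot: [180.0, -0.0, -12.8]
force: [-1.1, 0.1, -0.7]
grip_width: 0.0602
```

```bash
python3 - <<'E'
from cell import env
from h import *
o=env.get_obs();p=env.read_camera("wrist")
print(p["mount"].round(3).tolist(),p["camera_matrix"].round(1).tolist(),o["tool_pos"],o["tool_rot"])
cv2.imwrite("pics/w1.png",p["image"][:,:,::-1])
T=wristT(o,p)
m=[[.074,.078,.135],[-.074,.078,.135],[.074,-.078,.135],[-.074,-.078,.135],[.0885,.085,.152],[.0885,-.085,.152],[-.0885,.085,.152],[-.0885,-.085,.152]]
print(proj(place(m,.519,-.303,np.radians(-13)),p["camera_matrix"],T).round())
E
```

```text
[[0.001, -0.969, -0.245, 0.066], [1.0, 0.001, 0.001, 0.001], [-0.001, -0.245, 0.969, -0.163], [0.0, 0.0, 0.0, 1.0]] [[302.9, 0.0, 259.5], [0.0, 302.9, 190.1], [0.0, 0.0, 1.0]] [ 0.48949636 -0.28841299  0.27486705] [ 1.79968760e+02 -2.14767664e-02 -1.28026657e+01]
[[184.  69.]
 [192. 218.]
 [350.  70.]
 [339. 219.]
 [170.  48.]
 [365.  49.]
 [182. 238.]
 [349. 238.]]
```

View pics/w1.png

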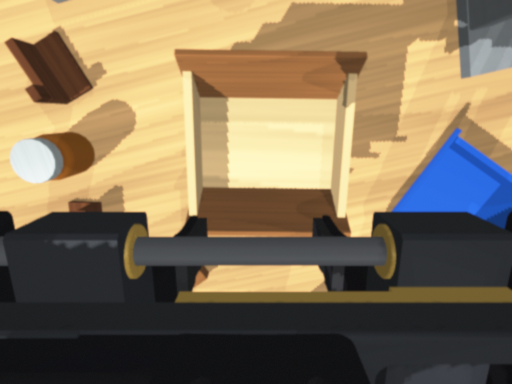

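Request:
apply_moves(
  targets=[
    [[30,40,0],[0,0,0]],
    [[45,59,0],[0,0,0]],
    [[45,59,-40],[0,0,0]],
    [[45,59,-80],[0,0,0]],
    [[45,59,-115],[0,0,0]],
    [[45,59,-145],[0,0,0]],
    [[45,59,-163],[0,0,0]],
    [[45,59,-170],[0,0,0]],
  ],
)

```text
time_s: 2.55
tool_pos: [0.5309, -0.2325, 0.1019]
tool_rot: [180.0, 0.3, -13.2]
force: [-0.1, -0.2, 0.1]
grip_width: 0.0601
```

Request:
apply_moves(
  targets=[
    [[0,0,0],[0,0,0]],
    [[0,0,0],[0,0,0]],
  ],
)

```text
time_s: 2.75
tool_pos: [0.5339, -0.232, 0.1056]
tool_rot: [180.0, -0.1, -13.1]
force: [0.4, -0.7, 1.2]
grip_width: 0.06
```

Request:
apply_moves(
  targets=[
    [[0,2,0],[0,0,0]],
    [[0,2,0],[0,0,0]],
    [[0,2,0],[0,0,0]],
    [[0,2,0],[0,0,0]],
    [[0,2,0],[0,0,0]],
    [[0,2,0],[0,0,0]],
  ],
  hand=0,
  squeeze=60,
)

```text
time_s: 3.35
tool_pos: [0.5336, -0.2288, 0.1046]
tool_rot: [180.0, 0.0, -13.0]
force: [0.5, 0.7, -0.4]
grip_width: 0.0202
```

Request:
apply_moves(
  targets=[
    [[0,0,4],[0,0,0]],
    [[0,0,10],[0,0,0]],
    [[0,0,16],[0,0,0]],
    [[0,0,22],[0,0,0]],
    [[0,0,28],[0,0,0]],
  ],
)

```text
time_s: 3.85
tool_pos: [0.5334, -0.2288, 0.133]
tool_rot: [-180.0, 0.0, -13.0]
force: [0.5, 0.5, -3.4]
grip_width: 0.0072
```

Request:
apply_moves(
  targets=[
    [[0,0,15],[0,0,0]],
    [[0,0,35],[0,0,0]],
    [[0,0,60],[0,0,0]],
    [[0,0,85],[0,0,0]],
    [[0,0,110],[0,0,0]],
    [[0,0,120],[0,0,0]],
    [[0,0,120],[0,0,0]],
    [[0,0,120],[0,0,0]],
  ],
)

```text
time_s: 4.65
tool_pos: [0.5331, -0.2286, 0.2517]
tool_rot: [-180.0, 0.1, -13.0]
force: [0.2, -0.1, -3.9]
grip_width: 0.0075
```

```bash
python3 - <<'E'
from cell import env
from h import *
s=env.read_camera("side")["image"];w=env.read_camera("wrist")["image"];o=env.get_obs()
print(o["force"],o["wrist_torque"],o["tool_pos"],o["grip_width"])
a=cv2.resize(s[60:240,200:440],None,fx=1.667*2,fy=1.667*2);b=cv2.resize(w[:260],None,fx=.9,fy=.9)
cv2.imwrite("pics/l1.png",cv2.vconcat([cv2.resize(a,(533,400))[:,:],cv2.resize(w[:192],(533,200))])[:,:,::-1])
E
```

```text
[-0.44109627 -0.39795694 -2.54727363] [ 0.32021939  0.01550946 -0.02535847] [ 0.53270954 -0.22851359  0.25083258] 0.007455727517368772
```

View pics/l1.png

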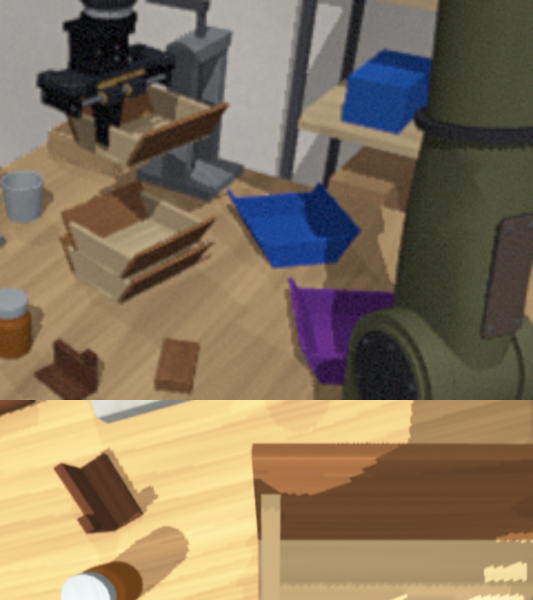

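Request:
apply_moves(
  targets=[
    [[0,10,0],[0,0,0]],
    [[1,30,0],[0,0,0]],
    [[2,60,0],[0,0,0]],
    [[4,95,0],[0,0,0]],
    [[6,130,0],[0,0,0.02]],
    [[7,165,0],[0,0,0.02]],
    [[8,200,0],[0,0,0.03]],
    [[10,235,0],[0,0,0.03]],
  ],
)

```text
time_s: 5.55
tool_pos: [0.5429, 0.0085, 0.252]
tool_rot: [180.0, 0.1, -11.2]
force: [0.9, -0.4, -3.3]
grip_width: 0.0074
```

Request:
apply_moves(
  targets=[
    [[1,35,0],[0,0,0]],
    [[2,70,0],[0,0,0.01]],
    [[4,105,0],[0,0,0.01]],
    [[6,140,0],[0,0,0.02]],
    [[8,175,0],[0,0,0.02]],
    [[10,210,0],[0,0,0.03]],
    [[12,240,0],[0,0,0.04]],
    [[13,260,0],[0,0,0.047]],
  ],
)

```text
time_s: 6.35
tool_pos: [0.555, 0.27, 0.2519]
tool_rot: [-179.9, 0.1, -8.4]
force: [-0.2, -0.0, -3.5]
grip_width: 0.0075
```

```bash
python3 -c "
from cell import env
o=env.get_obs();print(o['qpos'].round(),o['tool_pos'],o['tool_rot'],o['force'],o['wrist_torque'],o['grip_width'])"
```

```text
[   2.   17.  -38.   85.   11.   82. -135.] [0.55502725 0.27002619 0.25187724] [-1.79921785e+02  9.35258314e-02 -8.37491964e+00] [-0.21462072 -0.03936812 -3.52058728] [ 0.28262124 -0.01676715  0.00284188] 0.0074766432772550954
```

Request:
apply_moves(
  targets=[
    [[1,35,0],[0,0,0]],
    [[2,70,0],[0,0,0]],
    [[3,95,-10],[0,0,0]],
    [[3,105,-35],[0,0,0]],
    [[3,105,-70],[0,0,0]],
    [[3,105,-100],[0,0,0]],
    [[3,105,-120],[0,0,0]],
    [[3,105,-129],[0,0,0]],
  ],
)

```text
time_s: 7.15
tool_pos: [0.5576, 0.3706, 0.1201]
tool_rot: [179.8, 0.2, -8.6]
force: [-0.7, -0.2, -3.0]
grip_width: 0.0072
```

Request:
apply_moves(
  targets=[
    [[0,0,0],[0,0,0]],
    [[0,0,0],[0,0,0]],
  ],
)

```text
time_s: 7.35
tool_pos: [0.5599, 0.3719, 0.1246]
tool_rot: [-179.9, -0.1, -8.6]
force: [-0.6, 1.0, -2.1]
grip_width: 0.0076
```

```bash
python3 - <<'E'
from cell import env
import cv2
s=env.read_camera("side")["image"];t=env.read_camera("top")["image"];o=env.get_obs()
print(o['qpos'].round(),o['tool_pos'],o['tool_rot'],o['force'],o['wrist_torque'],o['grip_width'])
cv2.imwrite("pics/s2.png",cv2.hconcat([cv2.resize(s[170:340,40:240],(400,340)),cv2.resize(t[110:246,50:210],(400,340))])[:,:,::-1])
E
```

```text
[  -8.   29.  -38.   85.   18.   72. -147.] [0.56027541 0.3720279  0.12534423] [-1.79892959e+02 -1.14293917e-01 -8.60412750e+00] [ 1.02590962 -0.27229836 -2.5804014 ] [ 0.3087182  -0.05055762 -0.00636795] 0.007695297112739389
```

View pics/s2.png

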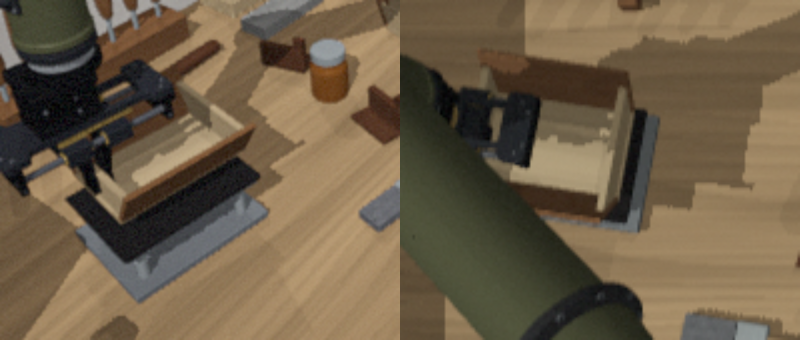

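Request:
apply_moves(
  targets=[
    [[0,0,-5],[0,0,0]],
    [[0,0,-10],[0,0,0]],
    [[0,0,-15],[0,0,0]],
    [[0,0,-20],[0,0,0]],
    [[0,0,-24],[0,0,0]],
    [[0,0,-24],[0,0,0]],
  ],
)

```text
time_s: 8.05
tool_pos: [0.5591, 0.3708, 0.0985]
tool_rot: [179.9, 0.1, -8.6]
force: [-0.2, -0.5, -2.5]
grip_width: 0.0078
```

Request:
apply_moves(
  targets=[
    [[0,0,-2],[0,0,0]],
    [[0,0,-4],[0,0,0]],
    [[0,0,-6],[0,0,0]],
    [[0,0,-6],[0,0,0]],
  ],
)

```text
time_s: 8.45
tool_pos: [0.5597, 0.3713, 0.0937]
tool_rot: [-180.0, -0.0, -8.6]
force: [-0.5, -0.2, -1.3]
grip_width: 0.0078
```

Request:
apply_moves(
  targets=[
    [[0,0,-1],[0,0,0]],
    [[0,0,-2],[0,0,0]],
    [[0,0,-3],[0,0,0]],
    [[0,0,-3],[0,0,0]],
  ],
)

```text
time_s: 8.85
tool_pos: [0.5597, 0.3714, 0.0915]
tool_rot: [-180.0, -0.0, -8.6]
force: [-1.9, -1.9, 4.7]
grip_width: 0.0076
```

Request:
apply_moves(
  targets=[
    [[0,0,1],[0,0,0]],
    [[0,0,1],[0,0,0]],
    [[0,0,1],[0,0,0]],
    [[0,0,1],[0,0,0]],
    [[0,0,1],[0,0,0]],
    [[0,0,1],[0,0,0]],
  ],
  hand=40,
)

```text
time_s: 9.45
tool_pos: [0.5596, 0.3712, 0.0915]
tool_rot: [180.0, 0.0, -8.6]
force: [0.3, -0.9, 0.5]
grip_width: 0.0385
```

Request:
apply_moves(
  targets=[
    [[0,0,15],[0,0,0]],
    [[0,0,40],[0,0,0]],
    [[0,0,80],[0,0,0]],
    [[0,0,120],[0,0,0]],
    [[0,-45,130],[0,0,0]],
    [[20,-90,130],[0,0,0.1]],
    [[40,-135,130],[0,0,0.2]],
    [[60,-180,130],[0,0,0.3]],
  ],
)

```text
time_s: 10.25
tool_pos: [0.6203, 0.1897, 0.2235]
tool_rot: [180.0, -0.1, 8.9]
force: [1.0, 0.8, 0.6]
grip_width: 0.0398
```

```bash
python3 - <<'E'
from cell import env
import cv2
s=env.read_camera("side")["image"];t=env.read_camera("top")["image"];o=env.get_obs()
print(o['qpos'].round(),o['tool_pos'],o['tool_rot'],o['force'],o['wrist_torque'],o['grip_width'])
cv2.imwrite("pics/s3.png",cv2.hconcat([cv2.resize(s[170:340,40:240],(400,340)),cv2.resize(t[110:246,50:210],(400,340))])[:,:,::-1])
E
```

```text
[  10.   22.  -38.   82.   14.   80. -110.] [0.62416038 0.18016787 0.22213984] [ 1.79652332e+02 -1.04868433e-01  7.88251209e+00] [ 0.5673946  -0.0714554  -0.70525218] [-0.03142096 -0.00150166 -0.00221767] 0.040165365997907244
```

View pics/s3.png

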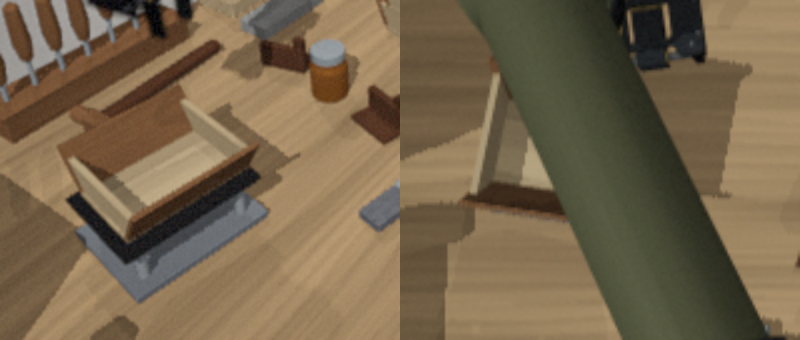

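Request:
apply_moves(
  targets=[
    [[-14,-50,0],[0,0,0]],
    [[-54,-230,0],[0,0,0.11]],
    [[-54,-230,0],[0,0,0.11]],
    [[-54,-230,0],[0,0,0.11]],
    [[-54,-230,0],[0,0,0.11]],
    [[-54,-230,0],[0,0,0.11]],
    [[-54,-230,0],[0,0,0.11]],
    [[-54,-230,0],[0,0,0.11]],
  ],
)

```text
time_s: 11.15
tool_pos: [0.566, -0.0367, 0.2224]
tool_rot: [-180.0, -0.1, 15.0]
force: [-0.7, 0.5, -0.6]
grip_width: 0.04
```

```bash
cat > fit.py <<'E'
from cell import env
from h import *
from scipy.optimize import minimize
from itertools import product
def boxes(side,z0=0):
    f=(6,40) if side>0 else (-40,-6)
    return [np.array(list(product(*b)))/1000+[0,0,z0] for b in (((-40,40),(-6,6),(0,44)),((22,40),(-6,6),(0,64)),((-40,40),f,(0,8)))]
def render(side,q,K,T,z0=0,k=4):
    im=np.zeros((384*k,512*k),np.uint8)
    for b in boxes(side,z0):
        h=cv2.convexHull(np.round(proj(place(b,*q),K,T)*k+k/2-.5).astype(np.int32)); cv2.fillConvexPoly(im,h,1)
    return im>0
def fit(side,m,q0,K,T,z0=0):
    k=4;M=cv2.resize(m.astype(np.uint8),None,fx=k,fy=k,interpolation=cv2.INTER_NEAREST)>0
    c=lambda p:1-(lambda r:(r&M).sum()/(r|M).sum())(render(side,[q0[0]+p[0]/100,q0[1]+p[1]/100,q0[2]+p[2]/5],K,T,z0,k))
    best=min((minimize(c,s,method='Nelder-Mead',options=dict(initial_simplex=np.array(s)+np.array([[0,0,0],[1,0,0],[0,1,0],[0,0,.7]]))) for s in ([0,0,0],[-.6,-.6,-.4])),key=lambda r:r.fun)
    p=best.x;return [q0[0]+p[0]/100,q0[1]+p[1]/100,q0[2]+p[2]/5],1-best.fun
def look(name,side,q0,out,z0=0):
    o=env.get_obs();p=env.read_camera("wrist");T=wristT(o,p);K=p["camera_matrix"]
    print(o['tool_pos'].round(4),o['tool_rot'].round(1))
    rs=env.regions_of(p,name);u0=proj([[q0[0],q0[1],.02+z0]],K,T)[0];print("expect",u0)
    for r in rs: print(round(r['conf'],2),r['rect'],r['region'].sum())
    best=min(rs,key=lambda r:np.hypot((r['rect'][0]+r['rect'][2])/2-u0[0],(r['rect'][1]+r['rect'][3])/2-u0[1]))
    im=p["image"][:,:,::-1].copy();cv2.imwrite(out+"_raw.png",im)
    for f in (0,np.pi):
        q,i=fit(side,best['region'],[q0[0],q0[1],q0[2]+f],K,T,z0);print(np.round(q[:2],4),np.degrees(q[2]).round(1),"IoU",round(i,3))
        if f==0 or i>bi: bq,bi=q,i
    big=cv2.resize(im,None,fx=1.5,fy=1.5,interpolation=cv2.INTER_CUBIC)
    for b in boxes(side,z0): cv2.polylines(big,[cv2.convexHull(np.round(proj(place(b,*bq),K,T)*1.5).astype(np.int32))],True,(0,255,0),1)
    cv2.imwrite(out+".png",big); return bq
E
python3 -c "
from fit import *
look('left_bracket_mid',1,[.66,-.048,np.radians(195)],'pics/bA')"
```

```text
[ 0.566  -0.0367  0.2224] [-1.8e+02 -1.0e-01  1.5e+01]
expect [289.8494418   93.62496984]
0.93 [277.3, 47.3, 320.2, 123.6] 2824
[ 0.6653 -0.0403] 195.3 IoU 0.955
[ 0.6719 -0.0696] 371.1 IoU 0.781
```

View pics/bA.png

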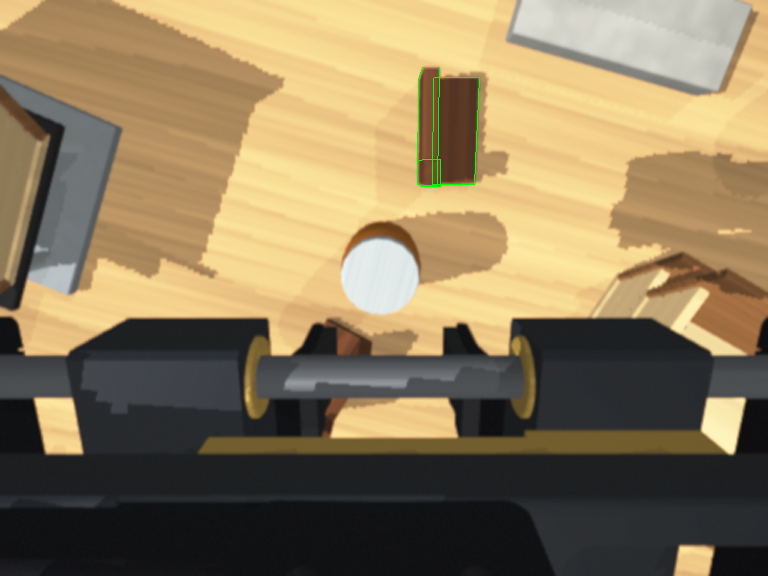

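```bash
python3 -c "
from h import *
M=np.array([[0.001,-0.969,-0.245,0.066],[1,0.001,0.001,0.001],[-0.001,-0.245,0.969,-0.163],[0,0,0,1]])
o=dict(tool_pos=[.566,-.0367,.2224],tool_rot=[-180,-.1,15])
T=wristT(o,dict(mount=M));K=np.array([[302.9,0,259.5],[0,302.9,190.1],[0,0,1]])
print(ray((254,183.5),.085,K,T))
print(proj([[.44,-.02,.02]],K,T))
"
```

```text
[ 0.56276854 -0.03321132  0.085     ]
[[221.39027281 257.33815906]]
```

Request:
apply_moves(
  targets=[
    [[45,-2,0],[0,0,0]],
    [[92,-4,-5],[0,0,0]],
    [[99,-4,-45],[0,0,0]],
    [[99,-4,-90],[0,0,0]],
    [[99,-4,-130],[0,0,0]],
    [[99,-4,-165],[0,0,0]],
    [[99,-4,-192],[0,0,0]],
    [[99,-4,-205],[0,0,0]],
  ],
)

```text
time_s: 12.05
tool_pos: [0.6627, -0.041, 0.0132]
tool_rot: [-179.9, 0.2, 15.0]
force: [0.2, -0.3, 0.6]
grip_width: 0.04
```

Request:
apply_moves(
  targets=[
    [[0,0,-2],[0,0,0]],
    [[0,0,-2],[0,0,0]],
    [[0,0,-2],[0,0,0]],
  ],
)

```text
time_s: 12.35
tool_pos: [0.6661, -0.0425, 0.0166]
tool_rot: [179.9, -0.2, 14.9]
force: [-0.7, 0.5, 0.5]
grip_width: 0.0401
```

Request:
apply_moves(
  targets=[
    [[0,1,0],[0,0,0]],
    [[0,1,0],[0,0,0]],
    [[0,1,0],[0,0,0]],
    [[0,1,0],[0,0,0]],
    [[0,1,0],[0,0,0]],
    [[0,1,0],[0,0,0]],
    [[0,1,0],[0,0,0]],
    [[0,1,0],[0,0,0]],
  ],
  hand=0,
  squeeze=30,
)

```text
time_s: 13.15
tool_pos: [0.6646, -0.0418, 0.0148]
tool_rot: [180.0, -0.0, 14.9]
force: [0.0, 0.2, 2.5]
grip_width: 0.0117
```

Request:
apply_moves(
  targets=[
    [[0,0,10],[0,0,0]],
    [[0,0,30],[0,0,0]],
    [[0,0,65],[0,0,0]],
    [[0,0,105],[0,0,0]],
    [[0,0,145],[0,0,0]],
    [[0,0,180],[0,0,0]],
    [[0,0,190],[0,0,0]],
    [[0,0,190],[0,0,0]],
  ],
)

```text
time_s: 13.95
tool_pos: [0.6656, -0.0417, 0.2067]
tool_rot: [179.9, -0.2, 14.9]
force: [-0.4, -0.2, -1.1]
grip_width: 0.0118
```

Request:
apply_moves(
  targets=[
    [[-10,25,0],[0,0,0.1]],
    [[-28,70,0],[0,0,0.24]],
    [[-46,115,0],[0,0,0.38]],
    [[-64,160,0],[0,0,0.52]],
    [[-82,205,0],[0,0,0.66]],
    [[-100,250,0],[0,0,0.8]],
    [[-116,293,0],[0,0,0.94]],
    [[-128,325,0],[0,0,1.07]],
  ],
)

```text
time_s: 14.75
tool_pos: [0.5334, 0.2858, 0.2024]
tool_rot: [-179.8, 0.1, 76.7]
force: [0.8, 0.6, -0.2]
grip_width: 0.0116
```

Request:
apply_moves(
  targets=[
    [[-4,13,0],[0,0,0.09]],
    [[-4,13,0],[0,0,0.09]],
    [[-4,13,-10],[0,0,0.09]],
    [[-4,13,-30],[0,0,0.09]],
    [[-4,13,-50],[0,0,0.09]],
    [[-4,13,-50],[0,0,0.09]],
  ],
)

```text
time_s: 15.35
tool_pos: [0.5317, 0.292, 0.1502]
tool_rot: [-179.7, 0.3, 81.1]
force: [0.7, -0.3, -0.7]
grip_width: 0.0116
```

```bash
python3 - <<'E'
from cell import env
import cv2
o=env.get_obs();s=env.read_camera("side")["image"];w=env.read_camera("wrist")["image"]
print(o['qpos'].round(),o['tool_pos'],o['tool_rot'],o['force'],o['grip_width'])
cv2.imwrite("pics/p1.png",cv2.hconcat([cv2.resize(s[170:330,50:200],(375,400)),cv2.resize(w[:300],(425,250)) if 0 else cv2.resize(w,(425,400))])[:,:,::-1])
E
```

```text
[ 10.  24. -52.  93.  20.  73. -55.] [0.53173992 0.29200647 0.15015011] [-179.70330385    0.30229076   81.06869808] [ 0.65855507 -0.32414482 -0.74566037] 0.011629618894670466
```

View pics/p1.png

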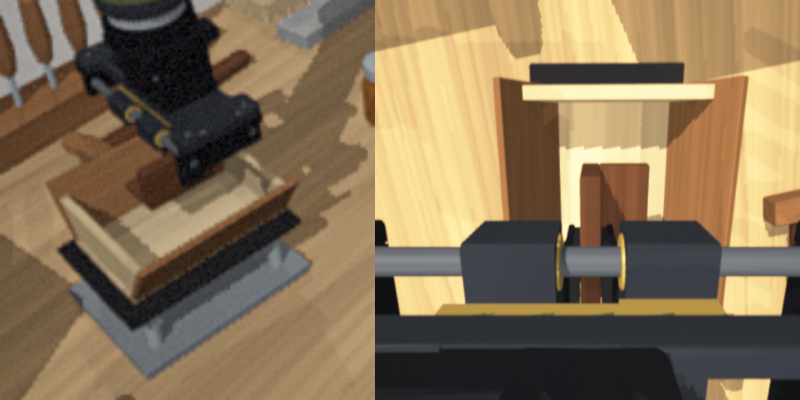

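Request:
apply_moves(
  targets=[
    [[0,2,-10],[0,0,0]],
    [[0,2,-20],[0,0,0]],
    [[0,2,-30],[0,0,0]],
    [[0,2,-38],[0,0,0]],
    [[0,2,-44],[0,0,0]],
    [[0,2,-46],[0,0,0]],
    [[0,2,-46],[0,0,0]],
  ],
)

```text
time_s: 16.15
tool_pos: [0.5324, 0.2982, 0.1083]
tool_rot: [-180.0, 0.0, 81.4]
force: [0.2, 0.8, -1.3]
grip_width: 0.0118
```

Request:
apply_moves(
  targets=[
    [[0,0,-1],[0,0,0]],
    [[0,0,-3],[0,0,0]],
    [[0,0,-4],[0,0,0]],
    [[0,0,-4],[0,0,0]],
  ],
)

```text
time_s: 16.55
tool_pos: [0.5326, 0.2981, 0.1045]
tool_rot: [180.0, 0.0, 81.3]
force: [-0.5, 0.8, -1.7]
grip_width: 0.0117
```

Request:
apply_moves(
  targets=[
    [[0,0,-1],[0,0,0]],
    [[0,0,-3],[0,0,0]],
    [[0,0,-4],[0,0,0]],
    [[0,0,-4],[0,0,0]],
  ],
)

```text
time_s: 16.95
tool_pos: [0.5324, 0.2981, 0.1003]
tool_rot: [-180.0, 0.0, 81.4]
force: [-1.0, -0.6, -0.7]
grip_width: 0.0115
```

Request:
apply_moves(
  targets=[
    [[0,0,-1],[0,0,0]],
    [[0,0,-2],[0,0,0]],
    [[0,0,-3],[0,0,0]],
    [[0,0,-3],[0,0,0]],
  ],
)

```text
time_s: 17.35
tool_pos: [0.5325, 0.2981, 0.0974]
tool_rot: [-180.0, 0.0, 81.3]
force: [-0.6, 0.0, -0.6]
grip_width: 0.0117
```

Request:
apply_moves(
  targets=[
    [[0,0,-1],[0,0,0]],
    [[0,0,-2],[0,0,0]],
    [[0,0,-3],[0,0,0]],
    [[0,0,-3],[0,0,0]],
  ],
)

```text
time_s: 17.75
tool_pos: [0.5324, 0.2981, 0.0944]
tool_rot: [-180.0, 0.0, 81.4]
force: [-0.0, 0.7, -1.5]
grip_width: 0.0117
```

Request:
apply_moves(
  targets=[
    [[0,0,-1],[0,0,0]],
    [[0,0,-2],[0,0,0]],
    [[0,0,-3],[0,0,0]],
    [[0,0,-3],[0,0,0]],
  ],
)

```text
time_s: 18.15
tool_pos: [0.5326, 0.2982, 0.092]
tool_rot: [180.0, 0.0, 81.3]
force: [-1.7, -0.5, 3.0]
grip_width: 0.0116
```

Request:
apply_moves(
  targets=[
    [[0,0,0],[0,0,0]],
    [[0,0,0],[0,0,0]],
    [[0,0,0],[0,0,0]],
    [[0,0,0],[0,0,0]],
    [[0,0,0],[0,0,0]],
  ],
  hand=30,
)

```text
time_s: 18.65
tool_pos: [0.5326, 0.2982, 0.0915]
tool_rot: [-180.0, 0.0, 81.3]
force: [-0.1, -1.2, 0.5]
grip_width: 0.0296
```

Request:
apply_moves(
  targets=[
    [[0,0,15],[0,0,0]],
    [[0,0,40],[0,0,0]],
    [[0,0,80],[0,0,0]],
    [[0,0,120],[0,0,0]],
    [[0,0,140],[0,0,0]],
    [[0,-40,140],[0,0,-0.12]],
    [[-30,-80,140],[0,0,-0.24]],
    [[-60,-120,140],[0,0,-0.36]],
  ],
)

```text
time_s: 19.45
tool_pos: [0.4721, 0.1776, 0.2322]
tool_rot: [-180.0, -0.1, 60.5]
force: [-0.2, -2.0, 1.6]
grip_width: 0.0302
```

```bash
python3 - <<'E'
from fit import *
p=env.read_camera("top");K=p["camera_matrix"];T=p["camera_from_world"]
for r in env.regions_of(p,"right_bracket_mid"):
    print(round(r['conf'],2),r['rect'],r['region'].sum())
    if 195<r['rect'][0]<225 and r['rect'][1]>180:
        for f in(0,180):
            q,i=fit(-1,r['region'],[.443,-.027,np.radians(168+f)],K,T);print(np.round(q[:2],4),np.degrees(q[2]),i)
o=env.get_obs();w=env.read_camera("wrist");s=env.read_camera("side")["image"]
for r in env.regions_of(w,"right_bracket_mid"):print("w",round(r['conf'],2),r['rect'],r['region'].sum(),o['tool_pos'])
c=cv2.hconcat([cv2.resize(s[170:330,50:210],(400,400)),cv2.resize(p["image"][120:230,70:260],(400,232)) if 0 else cv2.resize(p["image"][120:240,70:240],(400,400))])
cv2.imwrite("pics/p2.png",c[:,:,::-1])
E
```

```text
0.94 [211.3, 188.2, 230.1, 220.8] 408
[ 0.4469 -0.0252] 164.6266672541753 0.931537431165352
[0.4558 0.0052] 346.8782384408088 0.9002111189303308
w 0.71 [279.3, 270.8, 293.1, 291.7] 210 [0.4699722  0.17190045 0.23208977]
```

View pics/p2.png

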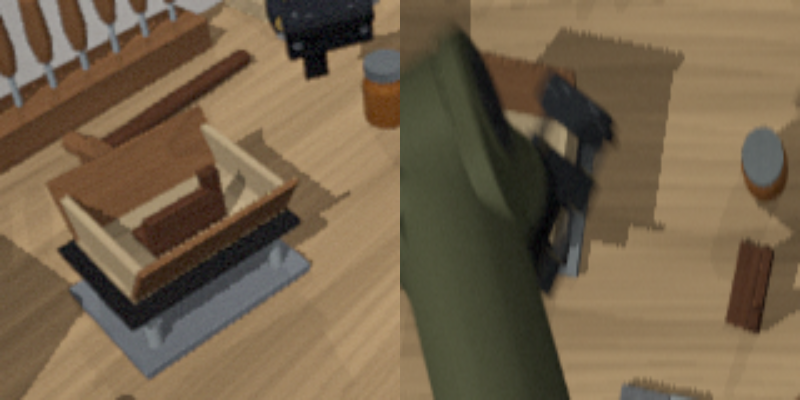

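Request:
apply_moves(
  targets=[
    [[20,-50,0],[0,0,0.15]],
    [[35,-90,0],[0,0,0.3]],
    [[50,-130,0],[0,0,0.45]],
    [[60,-170,0],[0,0,0.6]],
    [[70,-210,0],[0,0,0.75]],
    [[75,-222,0],[0,0,0.9]],
    [[75,-222,0],[0,0,1.05]],
    [[75,-222,0],[0,0,1.2]],
  ],
)

```text
time_s: 20.5
tool_pos: [0.5493, -0.0425, 0.2314]
tool_rot: [179.9, -0.2, 128.3]
force: [0.0, 0.1, 0.5]
grip_width: 0.03
```

Request:
apply_moves(
  targets=[
    [[0,0,0],[0,0,0.15]],
    [[0,0,0],[0,0,0.3]],
    [[0,0,0],[0,0,0.45]],
    [[0,0,0],[0,0,0.6]],
    [[0,0,0],[0,0,0.64]],
    [[0,0,0],[0,0,0.64]],
  ],
)

```text
time_s: 21.1
tool_pos: [0.549, -0.0419, 0.2316]
tool_rot: [179.8, -0.0, 164.6]
force: [-0.5, 0.3, 0.2]
grip_width: 0.0303
```

```bash
python3 -c "
from fit import *
look('right_bracket_mid',-1,[.447,-.025,np.radians(166)],'pics/bB');print(env.get_obs()['qpos'].round())"
```

```text
[ 0.549  -0.0419  0.2316] [179.8  -0.  164.6]
expect [250.65141221  82.65631201]
0.83 [240.2, 33.5, 283.4, 118.6] 2942
0.73 [75.7, 131.6, 131.5, 213.1] 1534
[ 0.4451 -0.0277] 165.6 IoU 0.983
[0.4529 0.0027] 345.3 IoU 0.89
[ 47.  11. -50.  95.   8.  78.  70.]
```

View pics/bB.png

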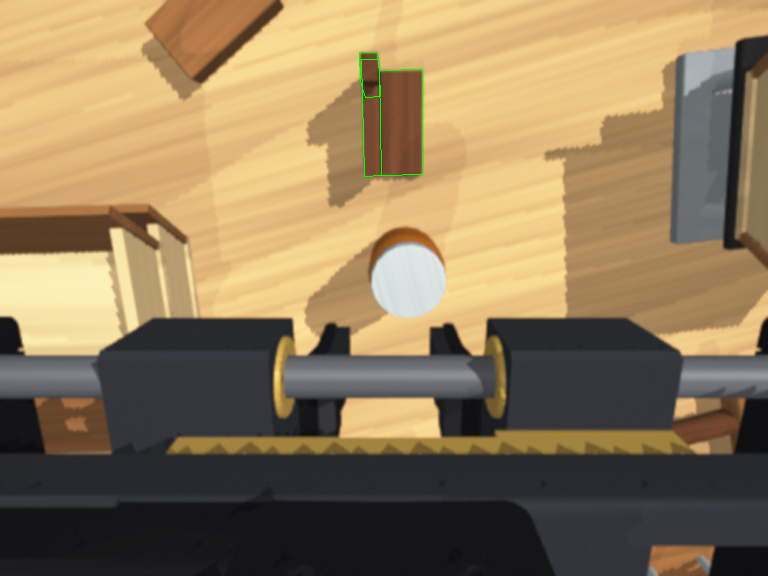

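Request:
apply_moves(
  targets=[
    [[-45,6,0],[0,0,0.017]],
    [[-92,12,0],[0,0,0.017]],
    [[-103,14,-38],[0,0,0.017]],
    [[-103,14,-83],[0,0,0.017]],
    [[-103,14,-128],[0,0,0.017]],
    [[-103,14,-168],[0,0,0.017]],
    [[-103,14,-198],[0,0,0.017]],
    [[-103,14,-212],[0,0,0.017]],
  ],
  hand=40,
)

```text
time_s: 22.0
tool_pos: [0.443, -0.0286, 0.017]
tool_rot: [179.9, -0.2, 165.5]
force: [0.2, -0.0, 0.8]
grip_width: 0.04
```

Request:
apply_moves(
  targets=[
    [[0,0,-4],[0,0,0]],
    [[0,0,-4],[0,0,0]],
    [[0,0,-4],[0,0,0]],
    [[0,0,-4],[0,0,0]],
  ],
)

```text
time_s: 22.4
tool_pos: [0.4457, -0.03, 0.0167]
tool_rot: [-180.0, 0.1, 165.4]
force: [-0.2, 1.1, 0.7]
grip_width: 0.04
```

Request:
apply_moves(
  targets=[
    [[0,2,-1],[0,0,0]],
    [[0,2,-1],[0,0,0]],
    [[0,2,-1],[0,0,0]],
    [[0,2,-1],[0,0,0]],
    [[0,2,-1],[0,0,0]],
    [[0,2,-1],[0,0,0]],
    [[0,2,-1],[0,0,0]],
    [[0,2,-1],[0,0,0]],
  ],
  hand=0,
)

```text
time_s: 23.2
tool_pos: [0.4446, -0.0278, 0.0146]
tool_rot: [180.0, 0.0, 165.4]
force: [0.1, -0.2, 1.4]
grip_width: 0.0119
```

Request:
apply_moves(
  targets=[
    [[0,0,10],[0,0,0]],
    [[0,0,30],[0,0,0]],
    [[0,0,65],[0,0,0]],
    [[0,0,105],[0,0,0]],
    [[0,0,145],[0,0,0]],
    [[0,0,180],[0,0,0]],
    [[0,0,190],[0,0,0]],
    [[0,0,190],[0,0,0]],
  ],
)

```text
time_s: 24.0
tool_pos: [0.4455, -0.0279, 0.206]
tool_rot: [-179.9, 0.2, 165.4]
force: [0.5, -0.5, -1.2]
grip_width: 0.0119
```

Request:
apply_moves(
  targets=[
    [[5,-20,0],[0,0,-0.1]],
    [[13,-60,0],[0,0,-0.24]],
    [[21,-100,0],[0,0,-0.38]],
    [[29,-140,0],[0,0,-0.52]],
    [[37,-180,0],[0,0,-0.66]],
    [[45,-215,0],[0,0,-0.8]],
    [[52,-245,0],[0,0,-0.94]],
    [[57,-266,0],[0,0,-1.08]],
  ],
)

```text
time_s: 24.8
tool_pos: [0.5003, -0.2957, 0.2013]
tool_rot: [-179.8, -0.2, 103.1]
force: [-0.2, 0.3, -0.4]
grip_width: 0.0115
```

Request:
apply_moves(
  targets=[
    [[1,-8,0],[0,0,-0.14]],
    [[1,-8,0],[0,0,-0.28]],
    [[1,-8,0],[0,0,-0.42]],
    [[1,-8,0],[0,0,-0.463]],
    [[1,-8,-20],[0,0,-0.463]],
    [[1,-8,-50],[0,0,-0.463]],
    [[1,-8,-70],[0,0,-0.463]],
    [[1,-8,-70],[0,0,-0.463]],
  ],
)

```text
time_s: 25.6
tool_pos: [0.4992, -0.2996, 0.129]
tool_rot: [-179.5, -0.2, 77.1]
force: [-1.0, -0.3, -1.0]
grip_width: 0.0114
```

```bash
python3 - <<'E'
from cell import env
from h import *
o=env.get_obs();s=env.read_camera("side")["image"];p=env.read_camera("wrist");w=p["image"].copy()
print(o['qpos'].round(),o['tool_pos'],o['tool_rot'],o['force'],o['grip_width'])
m=np.array([[.0885,.085,.107],[.0885,-.085,.107],[-.0885,.085,.107],[-.0885,-.085,.107],[.0495,.074,.051],[-.0495,.074,.051]])
u=proj(place(m,.517,-.305,np.radians(-13)),p["camera_matrix"],wristT(o,p));print(u.round())
for a in u: cv2.circle(w,tuple(int(v) for v in a),2,(0,255,0),-1)
cv2.imwrite("pics/p3.png",cv2.hconcat([cv2.resize(s[110:250,210:340],(290,312)),w[:312]])[:,:,::-1])
E
```

```text
[ 59.  18. -36.  98.  11.  68.   7.] [ 0.49918373 -0.29962515  0.12895943] [-179.4696125    -0.24144903   77.06914286] [-0.96575891 -0.28714985 -1.04837799] 0.011400044449864626
[[448.  82.]
 [411. 335.]
 [141.  81.]
 [163. 332.]
 [351. 105.]
 [221. 104.]]
```

View pics/p3.png

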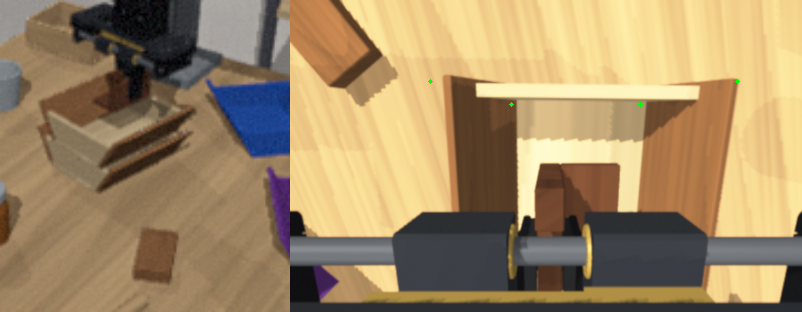

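Request:
apply_moves(
  targets=[
    [[1,0,-12],[0,0,0]],
    [[1,0,-25],[0,0,0]],
    [[1,0,-38],[0,0,0]],
    [[1,0,-49],[0,0,0]],
    [[1,0,-58],[0,0,0]],
    [[1,0,-62],[0,0,0]],
    [[1,0,-62],[0,0,0]],
    [[1,0,-62],[0,0,0]],
  ],
)

```text
time_s: 26.5
tool_pos: [0.5039, -0.3019, 0.0729]
tool_rot: [180.0, 0.0, 77.0]
force: [0.5, 0.2, -1.3]
grip_width: 0.0115
```

Request:
apply_moves(
  targets=[
    [[0,0,-1],[0,0,0]],
    [[0,0,-2],[0,0,0]],
    [[0,0,-2],[0,0,0]],
  ],
)

```text
time_s: 26.8
tool_pos: [0.5036, -0.3019, 0.0707]
tool_rot: [180.0, 0.0, 77.0]
force: [-0.4, -0.2, -1.1]
grip_width: 0.0118
```

Request:
apply_moves(
  targets=[
    [[0,0,-1],[0,0,0]],
    [[0,0,-2],[0,0,0]],
    [[0,0,-3],[0,0,0]],
    [[0,0,-3],[0,0,0]],
  ],
)

```text
time_s: 27.2
tool_pos: [0.5034, -0.3018, 0.0674]
tool_rot: [-180.0, -0.0, 77.0]
force: [-0.6, -0.8, -0.3]
grip_width: 0.0116
```

Request:
apply_moves(
  targets=[
    [[0,0,-0.5],[0,0,0]],
    [[0,0,-1],[0,0,0]],
    [[0,0,-1.5],[0,0,0]],
    [[0,0,-1.5],[0,0,0]],
  ],
)

```text
time_s: 27.6
tool_pos: [0.5036, -0.3018, 0.066]
tool_rot: [180.0, -0.0, 77.0]
force: [0.5, 0.3, -1.1]
grip_width: 0.0119
```

Request:
apply_moves(
  targets=[
    [[0,0,-0.5],[0,0,0]],
    [[0,0,-1],[0,0,0]],
    [[0,0,-1.5],[0,0,0]],
    [[0,0,-1.5],[0,0,0]],
  ],
)

```text
time_s: 28.0
tool_pos: [0.5036, -0.3019, 0.0657]
tool_rot: [-180.0, 0.0, 77.0]
force: [-2.0, 1.4, 6.8]
grip_width: 0.0116
```

Contact. Release, rise and check.

Request:
apply_moves(
  targets=[
    [[0,0,0.5],[0,0,0]],
    [[0,0,0.5],[0,0,0]],
    [[0,0,0.5],[0,0,0]],
    [[0,0,0.5],[0,0,0]],
    [[0,0,0.5],[0,0,0]],
  ],
  hand=30,
)

```text
time_s: 28.5
tool_pos: [0.5035, -0.3018, 0.0649]
tool_rot: [-180.0, -0.0, 77.0]
force: [-0.4, -0.2, -0.7]
grip_width: 0.0295
```

Request:
apply_moves(
  targets=[
    [[0,0,15],[0,0,0]],
    [[0,0,40],[0,0,0]],
    [[0,0,80],[0,0,0]],
    [[0,0,120],[0,0,0]],
    [[0,0,150],[0,0,0]],
    [[-30,-40,160],[0,0,0]],
    [[-45,-80,160],[0,0,0]],
    [[-55,-125,160],[0,0,0]],
  ],
)

```text
time_s: 29.3
tool_pos: [0.448, -0.4282, 0.2279]
tool_rot: [179.9, 0.2, 77.1]
force: [-0.2, -0.4, 0.1]
grip_width: 0.0297
```

Request:
apply_moves(
  targets=[
    [[-20,-40,0],[0,0,0]],
    [[-40,-70,0],[0,0,0]],
    [[-40,-70,0],[0,0,0]],
    [[-40,-70,0],[0,0,0]],
    [[-40,-70,0],[0,0,0]],
  ],
)

```text
time_s: 29.8
tool_pos: [0.41, -0.4953, 0.2259]
tool_rot: [179.9, -0.0, 77.1]
force: [-0.2, 0.1, -0.0]
grip_width: 0.0298
```

```bash
python3 - <<'E'
from fit import *
o=env.get_obs();print(o['time_s'],o['tool_pos'],o['force'],o['grip_width'],o['joint_velocities'].max())
p=env.read_camera("top");K=p["camera_matrix"];T=p["camera_from_world"]
def chk(n,side,q0,z0):
    for r in env.regions_of(p,n):
        c=((r['rect'][0]+r['rect'][2])/2,(r['rect'][1]+r['rect'][3])/2);e=proj([[q0[0],q0[1],z0+.02]],K,T)[0]
        print(n,round(r['conf'],2),r['rect'],r['region'].sum(),e.round())
        if np.hypot(*(e-c))<15:
            q,i=fit(side,r['region'],q0,K,T,z0);print("  fit",np.round(q[:2],4),np.degrees(q[2]).round(1),round(i,3))
chk("left_bracket_mid",1,[.533,.298,np.radians(261)],.079)
chk("right_bracket_mid",-1,[.504,-.302,np.radians(77)],.051)
for n in("top_tray","stand","jar","mallet"):
    for r in env.regions_of(p,n): print(n,round(r['conf'],2),r['rect'])
cv2.imwrite("pics/end_top.png",p["image"][:,:,::-1])
E
```

```text
29.8 [ 0.41003582 -0.49533218  0.22591877] [-0.20766828  0.14264001 -0.0496133 ] 0.02978822756738457 0.32621008242445965
left_bracket_mid 0.7 [92.4, 158.9, 128.7, 177.8] 445 [110. 175.]
  fit [0.5338 0.3009] 261.8 0.93
right_bracket_mid 0.71 [305.3, 172.4, 331.1, 192.1] 406 [314. 186.]
  fit [ 0.5032 -0.3031] 76.1 0.923
top_tray 0.95 [352.7, 194.4, 400.6, 266.3]
top_tray 0.88 [275.3, 261.9, 356.5, 345.8]
top_tray 0.59 [75.8, 135.3, 144.9, 198.8]
stand 0.89 [133.1, 154.4, 151.9, 202.7]
jar 0.57 [212.2, 160.7, 238.7, 181.0]
mallet 0.57 [138.3, 86.3, 225.2, 112.6]
```

```bash
python3 - <<'E'
from cell import env
from h import *
m=[[a*.0885,b*.085,.135] for a in(1,-1) for b in(1,-1)]
u=proj(place(m,.548,.294,np.radians(-8.6)));print(u.min(0),u.max(0),"seen 75.8 135.3 144.9 198.8")
d=np.array([75.8+144.9,135.3+198.8])/2-(u.min(0)+u.max(0))/2;print("px off",d)
if np.hypot(*d)<5: print(env.sign_off())
E
```

```text
[ 72.2005465  133.05954513] [143.06921311 202.55512254] seen 75.8 135.3 144.9 198.8
px off [ 2.71512019 -0.75733383]
the job is handed in; nothing more can be done
None
```

The job is done and handed in at about 30 s of robot time. No verdict was reported.

- **Top tray:** I gripped it by its upright end board and lifted it level off the pile; the two lower trays stayed put. I felt for the platform, touched at about 5 N, and let go. The last top view puts the tray's rim within 3 px (about 8 mm) of where I expected it. That is about 10 mm or less from the stand's centre, against the 35 mm allowed.
- **Left bracket:** It stands in the tray on the stand, web middle about 15 mm off the tray's centre. An upright outline of it matches the last top view (overlap 0.93).
- **Right bracket:** It stands in the middle tray, also about 14 mm off centre and upright (overlap 0.92).
- **Jar and mallet:** They were seen within about 3 px of their starting places, which is within the detector's error. I kept the gripper clear of both.
- **What disagreed:** My first picture put the platform at about 70 mm. By touch it came out at about 72–79 mm: the tray contact suggested 76–79 mm and the left bracket 3–6 mm less, probably because the rubber top gave a little.
- **Not checked:** I did not view a picture after letting go of the right bracket, because the 12 allowed were used up. The final checks above rest on the detector and the outline fits. I also did not re-measure the two lower trays after that release.

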